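# Refit the star wheel on the herb doser's splined shaft

## Robot

A 6-joint arm with a two-finger parallel gripper is mounted at the origin on the work surface. World frame = base frame: x ahead of the robot, y to its left, z up, the work surface at z = 0. Lengths are in m, angles in rad, forces in N, time in s.
With the tool pointing down it reaches from about 0.25 to 0.775 m from the base axis. Payload 4 kg.
Tool frame: the origin (TCP) lies at the very end of the fingers, on their centre line; the grasp point (between the pads) lies 19 mm behind it; z points along the fingers, y is the direction in which the jaws open and shut (so a half turn about z gives the same grasp; the last joint's range is limited). The gripper opens to 94 mm and grips with 3 to 60 N. Pads are 16 mm wide; open, the fingers measure 119 mm over their backs; the gripper's body (75 mm by 177 mm) begins 78 mm behind the grasp point.
Start: joints at [1.206, 0.087, 1.371, -0, 1.684, -0.103], TCP at [0.142, 0.531, 0.206] pointing down, gripper open.
Joint ranges: [-3.1, 3.1], [-0.76, 2.03], [0.27, 2.55], [-1.08, 4.22], [0.17, 2.65], [-2.57, 2.57]. Speed limits (rad/s): [2.79, 2.79, 3.14, 3.14, 3.14, 3.14].

## Interface

Orientations are given as [roll, pitch, yaw] about the fixed x, y, z axes, in that order (R = Rz(yaw) Ry(pitch) Rx(roll)).
In Python, from bench import robot, cams, models gives the robot as it stands.
- The arm moves only by the tool step_arm, never from a script. Its argument "series" is a list of rows, each a list of 5 numbers: the gripper command: -1 is shut, 1 is fully open, values between are in proportion, then the shift along the tool's x, y, z in mm, then the turn about the tool's z in degrees. A call has 1 to 20 rows; each row is the pose to reach, as a shift and turn from the pose commanded when the call began, along the tool's axes at that moment; what a row does not reach only later rows make up. A row lasts 1/8 s, in which the tool goes at most 62.5 mm and 10.7 degrees, less where a joint would pass 70% of its speed; a pose out of reach is approached as far as the arm can. A call with a gripper value outside its range is refused whole. The fingers move at their own pace and stop on an object; the grip force is fixed at half the most. Time passes only in rows, so rows that repeat a pose let the fingers close. It gives the time, the measured TCP pose, the force and the opening at its end, in the units of the state.
- robot.get_obs(): the state, without advancing time (a new reading comes with each control period).
- cams.snapshot(name): name is "scene" or "top"; returns a dict with "pixels" (420x560x3 uint8, red, green, blue), "fov_y" (degrees; the focal length in pixels is half the picture's height over the tangent of half this angle, whatever the lens; pixels are square), "cx", "cy" (the principal point, pixels), "R" (3x3) and "t" (3): a world point X has camera coordinates R X + t. Camera axes: x right, y down, z forward; pixel columns grow to the right and rows downward; lengths in m; the calibration is good to about 2 mm. A picture is of the moment at which its call begins. There is no depth.
- robot.close_job(): hands the job in, once; it reports no verdict.
Trained networks look in a picture, given as the dict that the camera call returned (one of the last four; its "shot" number tells which), for a name from the list of things; names that differ only in an ending like _2 or _b are one class to them, and where a whole thing is asked for, a point or a joint stands for the part that bears it (a point fixed in the world has none). Each returns a list of dicts, best first, with "p" (0 to 1); they miss things now and then, are a little off and sometimes report something else, mostly with a low value. They report only what shows in the picture. A call takes as long as a camera call. They do not tell look-alikes from the thing itself.
- models.find_in(picture, label): "position" ([x, y, z] in m, in world coordinates, good to about 4 mm: the middle of the surface that is visible of it).
- models.pinpoint(picture, label): "position" ([x, y, z] in m, in world coordinates, good to about 4 mm: a listed point, or the origin of a listed thing).
The state is a dict: "time": time; "joint_positions": joint angles; "qvel": joint speeds; "joint_torque": joint torques, N m; "tool_pos": TCP position; "ee_rot": TCP orientation; "wrist_force": force on the tool from outside, world axes, zero at the start; "wrist_torque": the same for the moment, N m; "width": finger opening in m.
Only numpy, scipy, OpenCV 4.12 (cv2) and the standard library are available. Lean on these libraries where they do the work, as an engineer would, in place of code of your own. Each camera call takes 0.05 s, during which the arm holds its last target. There are 200 camera calls.

## Task

Take the washed star wheel that has the toothed bore (four short vanes, square hub) out of the tray and fit it, hub up, on the dosing feeder's splined shaft: press lightly and rock it round until the teeth mesh, then ease it fully home without ever forcing it. Then slide the keeper fully in over the wheel's rim, let go, and leave the spare wheel and everything else as they are.

Things in the scene. Friction and masses are not known exactly. Their poses are not given: they have to be found in the camera images.
- wheel: Star wheel to fit: white plastic, 0.32 kg, lying hub up in the tray. Origin: centre of its underside, z up the bore. Disc 100 mm across, 10 thick; four vanes up to 18 mm high, reaching 38 mm from the axis; square hub 40 mm across flats, up to 55 mm above the underside, to be gripped across two flats. Flats, vanes and bore teeth all stand at its x direction and every 90 degrees from it.
- wheel_base (a point): Centre of the star wheel's underside (the wheel's origin). The bore goes right through it, with four inward teeth all along, 9 mm wide, tips 12 mm and roots 17 mm from the axis.
- feeder: Dosing feeder: fixed grey and steel unit, 214 x 204 mm, deck 60 mm high; left or right of the middle, turned a little. Origin on the table below the shaft's axis, z up, x from the keeper towards the shaft. A splined shaft stands upright on the deck. Pressing or twisting the wheel against them with more than 80 N counts as forcing.
- seat (a point): Where the centre of the wheel's underside lies when fully home: on the shaft's axis, on a shoulder 63 mm above the table. The shaft's four outward teeth rise to 27 mm above it; they are 9 mm wide, tips 16 mm from the axis. Their angle differs each time and is not reported; a brake holds the shaft up to 0.6 N m. The wheel meshes at four angles 90 degrees apart, with 0.06 rad of play either way and under 1 mm sideways.
- shaft_top (a point): Top of the shaft, on the axis, 107 mm above the table (44 mm above the seat). Top down: a cone 8 mm high, 5 to 11 mm in radius; a smooth core of 11 mm radius for 9 mm; then the toothed part. The wheel slips over cone and core at any angle, then rests on the tooth ends, 27 mm above home, until turned to mesh.
- keeper (a joint): Keeper: a steel slide on the deck with an upright black tab, on the feeder's -x side. 0 = drawn back, 0.024 m = fully in over the rim; starts nearly drawn back. It slides along the feeder's +x, towards the shaft, against about 3 N of friction and stays where left. Its tongue passes 3 mm above the disc of a wheel that is fully home.
- keeper_tab (a point): Centre of the top of the keeper's tab, 120 mm above the table, 99 mm from the shaft's axis when drawn back. The tab is 16 mm long along the slide and 14 mm wide across it, and stands free down to 38 mm below this point: grip it across the slide or push it from behind.
- tray: Fixed aluminium tray, 180 x 280 mm, rim 22 mm high, walls 3 mm, floor 3 mm thick; origin under its centre. Both wheels lie in it, about 130 mm apart along its y.
- spare: The spare wheel, not to be used: a white disc 100 mm across and 10 mm thick with three long vanes, a round hub 34 mm across and 50 mm high and a plain round bore. Origin: centre of its underside.
- jar: An amber jar with a white lid, 68 mm across, 95 mm high, loose on the table; a bystander, to be left where it is.
- cup: A steel cup, 72 mm across, 70 mm high, loose on the table; a bystander, to be left where it is.
- brush: A cleaning brush, loose on the table; a bystander, to be left where it is.
- wrench: A wrench, loose on the table; a bystander, to be left where it is.
- scoop: A small steel scoop with a straight handle, 80 x 70 x 30 mm, loose on the table; a bystander, to be left where it is.
- bottle: A white bottle, 56 mm across, 150 mm high, loose on the table; a bystander, to be left where it is.
Not all that is in view belongs to the job. What is shaped like the wheel but blue or yellow is not meant.

How it is judged:
By the outcome, as a careful person would: the job done as asked, in the order asked, and still so for the second after the job is handed in, with the robot touching nothing.
It also fails if it takes over 70 s, if anything falls off the work surface, if the arm or the gripper's body presses on something with over 40 N, if the wrist force passes 120 N, or if a joint passes its speed limit or range.

## Working session

There is one attempt and no reset: what is moved stays moved. The work goes in short steps, Python scripts to look and compute and a tool call to move; the robot and the scene stay as the last step left them, time stands still between calls to the robot, and variables do not carry over. Pictures are saved under pics/ and viewed, about 8 in all and at most 12, crops included, and the job is handed in when it is done.

Besides the shell and the picture viewer there is one more tool, called after "Request:" in YAML: its name, and indented under it one key for each argument. step_arm: Moves the arm, as the interface text tells. Its arguments: {"type":"object","properties":{"series":{"type":"array","items":{"type":"array","items":{"type":"number"}}}},"required":["series"]}

```bash
mkdir -p pics; ls
cat > h.py <<'E'
import numpy as np, cv2
from bench import robot, cams, models
def snap(n,f=None):
    p=cams.snapshot(n)
    if f: cv2.imwrite('pics/'+f, cv2.cvtColor(np.asarray(p['pixels']),cv2.COLOR_RGB2BGR))
    return p
def K(p):
    f=210/np.tan(np.radians(p['fov_y']/2)); return f,p['cx'],p['cy']
def proj(p,X):
    f,cx,cy=K(p); c=np.array(p['R'])@np.array(X)+np.array(p['t']); return np.array([f*c[0]/c[2]+cx,f*c[1]/c[2]+cy])
def ray(p,u,v,z):
    f,cx,cy=K(p); R=np.array(p['R']);t=np.array(p['t']); o=-R.T@t; d=R.T@np.array([(u-cx)/f,(v-cy)/f,1]); return o+d*(z-o[2])/d[2]
E
python3 - <<'E'
from h import *
for n in('top','scene'):
    p=snap(n,n+'1.png')
    print(n,p['fov_y'],K(p),(-np.array(p['R']).T@np.array(p['t'])).round(3))
    for l in('wheel','wheel_base','seat','shaft_top','keeper_tab','feeder','tray','spare'):
        print(l,[(np.round(d['position'],3).tolist(),round(d['p'],2),proj(p,d['position']).round().tolist()) for d in models.pinpoint(p,l)][:4])
a=cv2.imread('pics/top1.png');b=cv2.imread('pics/scene1.png')
o=robot.get_obs();print(o)
E
```

```text
pics
top 52.91207568691149 (np.float64(422.00540724267694), 277.7919350979185, 207.52524227578039) [0.506 0.121 1.086]
wheel [([0.41, 0.529, 0.003], 0.81, [118.0, 265.0]), ([0.573, 0.255, 0.009], 0.7, [226.0, 203.0]), ([0.345, 0.252, 0.0], 0.65, [226.0, 292.0]), ([0.518, 0.439, 0.0], 0.58, [154.0, 223.0])]
wheel_base [([0.406, 0.534, 0.004], 0.92, [115.0, 267.0]), ([0.344, 0.397, -0.002], 0.68, [169.0, 292.0]), ([0.345, 0.259, 0.004], 0.67, [223.0, 292.0]), ([0.518, 0.44, -0.004], 0.6, [155.0, 224.0])]
seat [([0.618, -0.184, 0.064], 0.56, [404.0, 185.0])]
shaft_top [([0.616, -0.183, 0.106], 0.67, [409.0, 184.0])]
keeper_tab [([0.519, -0.155, 0.118], 0.61, [399.0, 225.0])]
feeder [([0.616, -0.182, -0.003], 0.55, [396.0, 188.0])]
tray [([0.55, 0.194, -0.002], 0.78, [250.0, 212.0])]
spare [([0.551, 0.13, 0.004], 0.61, [275.0, 212.0]), ([0.57, 0.255, 0.007], 0.56, [226.0, 204.0])]
scene 44.800353978616556 (np.float64(509.49372297428266), 287.33772447744514, 209.0595562848932) [ 1.227 -0.121  1.108]
wheel [([0.518, 0.437, -0.002], 0.9, [381.0, 184.0]), ([0.344, 0.257, 0.003], 0.9, [297.0,
[... 911 characters left out ...]
0, 280.0])]
{'time': 0.9, 'joint_positions': array([ 1.20588850e+00,  8.72207769e-02,  1.37068084e+00, -3.01415006e-05,
        1.68362657e+00, -1.03073975e-01]), 'qvel': array([ 3.89538397e-04,  4.18451558e-04, -2.04753378e-03,  6.95538101e-04,
       -2.61235401e-04,  1.93181393e-05]), 'joint_torque': array([-1.33351594e-03, -3.40025067e+01, -3.02604067e+01,  7.15891994e-02,
        2.31843459e-02, -2.18161063e-05]), 'tool_pos': array([0.14237561, 0.53126978, 0.20550424]), 'ee_rot': array([3.14153161e+00, 3.64238247e-05, 2.87975541e+00]), 'wrist_force': array([0.58235836, 0.34620866, 0.24220475]), 'wrist_torque': array([ 0.0201983 , -0.02465109,  0.00221102]), 'width': 0.09429330843765729}
```

View pics/top1.png

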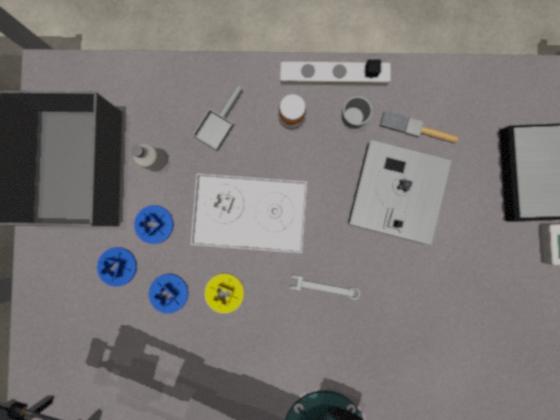

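View pics/scene1.png

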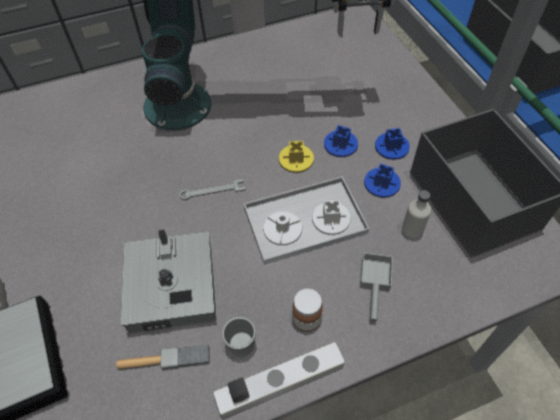

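The top view shows two white wheels in the tray: one at (226,203) with four vanes and a square hub, and one at (275,211) with a round hub. Blue wheels are at (154,224), (117,266) and (168,293), and a yellow one at (224,293). The feeder's shaft is at (404,185) and its keeper tab at (398,224). The white wheel at (226,203) fits the description, and I'll confirm it in a crop.

Run:
```python
import cv2,numpy as np
a=cv2.imread('pics/top1.png');b=cv2.imread('pics/scene1.png')
def c(im,u,v,r=25): return cv2.resize(im[v-r:v+r,u-r-8:u+r+8],(400,300),interpolation=cv2.INTER_CUBIC)
def g(x):
    x=x.astype(float); lo,hi=np.percentile(x,1),np.percentile(x,99.5); return np.clip((x-lo)/(hi-lo)*255,0,255).astype(np.uint8)
cv2.imwrite('pics/crop1.png',np.vstack([np.hstack([g(c(a,226,203)),g(c(a,402,187))]),np.hstack([g(c(b,333,215)),g(c(b,166,270))])]))
```

```text
(no output)
```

View pics/crop1.png

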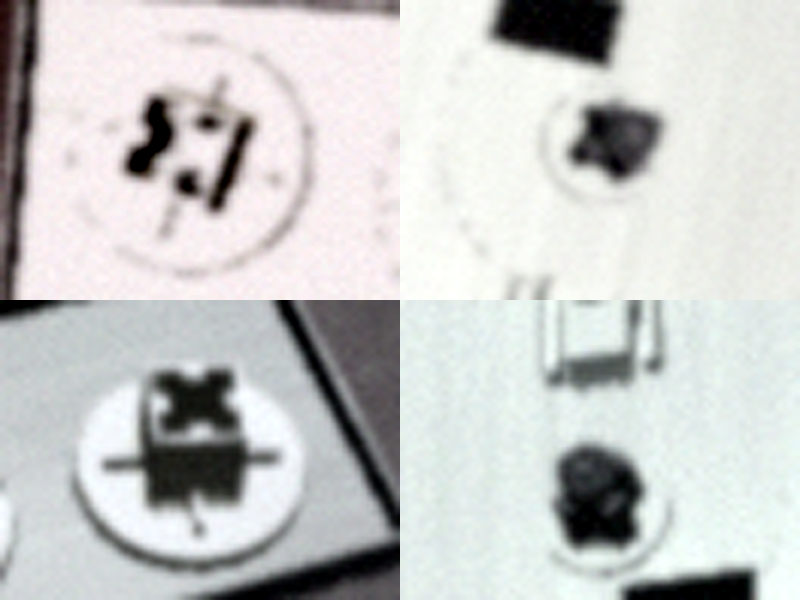

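```bash
cat > shaft.py <<'E'
from h import *
from scipy.optimize import minimize
def circ(r,z,n=24): t=np.linspace(0,2*np.pi,n,endpoint=False); return np.c_[r*np.cos(t),r*np.sin(t),0*t+z]
def parts(a):
    P=[np.r_[circ(.011,.063),circ(.011,.099)],np.r_[circ(.011,.099),circ(.005,.107)]]
    for k in range(4):
        c,s=np.cos(a+k*np.pi/2),np.sin(a+k*np.pi/2)
        q=np.array([[x,y] for x in(.0,.016) for y in(-.0045,.0045)])@np.array([[c,s],[-s,c]])
        P.append(np.array([[*w,z] for w in q for z in(.063,.090)]))
    return P
S=8
def render(p,x,y,a,u0,v0,n,du,dv):
    m=np.zeros((n*S,n*S),np.uint8)
    for Q in parts(a):
        px=np.array([proj(p,w+[x,y,0]) for w in Q])+[du,dv]
        h=cv2.convexHull(((px-[u0-.5,v0-.5])*S).astype(np.float32)).astype(np.int32); cv2.fillConvexPoly(m,h,255)
    m=cv2.GaussianBlur(m,(0,0),S*.6)
    return cv2.resize(m,(n,n),interpolation=cv2.INTER_AREA)/255.
if __name__=='__main__':
    for name in('top','scene'):
        p=cams.snapshot(name); g=cv2.cvtColor(np.asarray(p['pixels']),cv2.COLOR_RGB2GRAY).astype(float)
        c=proj(p,[.617,-.182,.085]).round().astype(int); n=20 if name=='top' else 20; u0,v0=c-n//2
        w=g[v0:v0+n,u0:u0+n].copy(); hi=np.percentile(w,60);lo=np.percentile(w,3); d=np.clip((hi-w)/(hi-lo),0,1)
        yy,xx=np.mgrid[:n,:n]; M=(np.hypot(xx-n/2,yy-n/2)<n/2)
        res=[]
        for a in range(0,90,5):
            f=lambda q:(M*(render(p,.617+q[0]/1e3,-.182+q[1]/1e3,np.radians(a),u0,v0,n,0,0)-d)**2).sum()
            r=minimize(f,[0,0],method='Nelder-Mead',options=dict(initial_simplex=[[0,0],[3,0],[0,3]],maxfev=40)); res.append((round(r.fun,2),a,r.x.round(1).tolist()))
        print(name,sorted(res)[:7],'worst',max(res)[0])
        if name=='top': pts=[(229.6,191.3),(220.2,216.3),(204.5,204.2),(238.9,208)]
        else: pts=[(317.3,217.2),(345.4,216.3),(332.5,228.3)]
        print([ray(p,u,v,.018).round(4).tolist() for u,v in pts])
E
python3 shaft.py
```

```text
top [(np.float64(8.89), 20, [-0.6, 2.8]), (np.float64(8.99), 25, [-0.4, 2.7]), (np.float64(10.26), 15, [-0.6, 3.1]), (np.float64(10.42), 30, [-0.4, 2.9]), (np.float64(12.31), 10, [-0.5, 2.9]), (np.float64(12.51), 35, [-0.3, 3.0]), (np.float64(14.74), 5, [-0.7, 3.4])] worst 26.68
[[0.6015, 0.2453, 0.018], [0.5377, 0.2679, 0.018], [0.5679, 0.3083, 0.018], [0.5594, 0.221, 0.018]]
scene [(np.float64(10.95), 25, [1.3, -0.5]), (np.float64(11.38), 30, [2.4, -0.3]), (np.float64(11.4), 20, [1.2, -0.2]), (np.float64(12.19), 15, [1.0, -0.3]), (np.float64(12.19), 35, [2.5, -0.6]), (np.float64(13.15), 10, [1.2, -0.4]), (np.float64(13.84), 40, [3.2, -0.4])] worst 23.58
[[0.5624, 0.2226, 0.018], [0.5879, 0.2909, 0.018], [0.6087, 0.2443, 0.018]]
```

The crop confirms it: the white wheel at top (226,203) has a square hub, toothed bore and four vanes, at about (0.573, 0.2565) with yaw about -20°. The shaft teeth stand at about 23° mod 90, with the axis at about (0.6175, -0.181). Moving above the wheel.

Request:
step_arm:
  series:
    - [1,-240,-76,0,2]
    - [1,-240,-76,0,2]
    - [1,-240,-76,0,2]
    - [1,-240,-76,0,2]
    - [1,-487,-154,105,5]
    - [1,-487,-154,105,5]
    - [1,-487,-154,105,5]
    - [1,-487,-154,105,5]
    - [1,-487,-154,105,5]
    - [1,-487,-154,105,5]
    - [1,-487,-154,105,5]

```text
time: 2.38
tool_pos: [0.5725, 0.2572, 0.101]
ee_rot: [3.141, -0.0, 2.793]
wrist_force: [-0.1, 0.3, -0.8]
width: 0.0937
```

```bash
cat >> h.py <<'E'
def go(x,y,z,yaw=None):
    o=robot.get_obs(); p=o['tool_pos']; r=o['ee_rot']; a=r[2]
    d=np.array([x,y,z])-p; X=np.array([np.cos(a),np.sin(a)]);Y=np.array([np.sin(a),-np.cos(a)])
    print('t',round(o['time'],2),'pos',p.round(4),'rot',np.degrees(r).round(2),'F',np.round(o['wrist_force'],1),'T',np.round(o['wrist_torque'],2),'w',round(o['width'],4))
    print('shift mm',(d[:2]@X*1e3).round(1),(d[:2]@Y*1e3).round(1),(-d[2]*1e3).round(1),'turn',None if yaw is None else round(((np.degrees(a)-yaw+180)%360)-180,1))
E
python3 - <<'E'
from h import *
go(.573,.2565,.026,160)
p=snap('scene')
im=cv2.cvtColor(np.asarray(p['pixels']),cv2.COLOR_RGB2BGR)
cv2.imwrite('pics/a1.png',cv2.resize(im[170:250,280:390],(770,560),interpolation=cv2.INTER_CUBIC))
E
```

```text
t 2.38 pos [0.5725 0.2572 0.101 ] rot [ 1.7996e+02 -2.0000e-02  1.6002e+02] F [-0.1  0.3 -0.8] T [-0.02 -0.02 -0.01] w 0.0937
shift mm -0.7 -0.4 75.0 turn 0.0
```

View pics/a1.png

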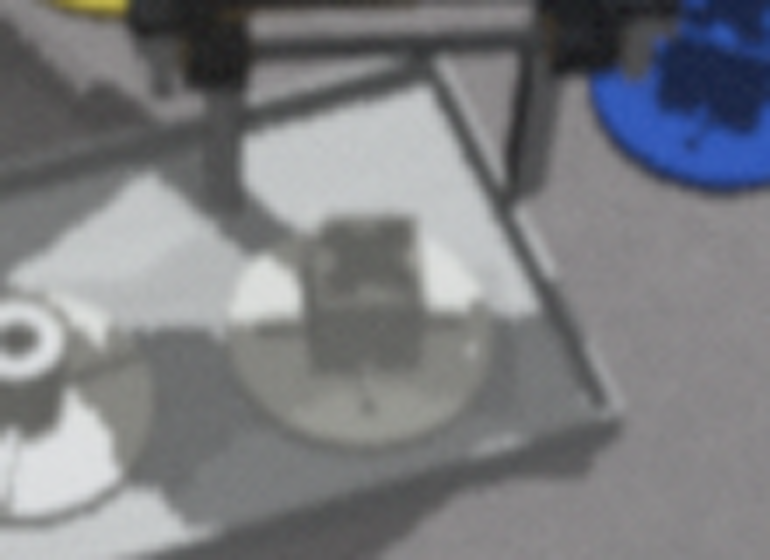

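The fingers, at about (225,200) and (520,185) in the crop, straddle the square hub at (365,290). Descending and gripping.

Request:
step_arm:
  series:
    - [1,-0.5,0,40,0]
    - [1,-0.5,0,75,0]
    - [1,-0.5,0,75,0]
    - [1,-0.5,0,75,0]
    - [-1,-0.5,0,75,0]
    - [-1,-0.5,0,75,0]
    - [-1,-0.5,0,75,0]
    - [-1,-0.5,0,75,0]
    - [-1,-0.5,0,75,0]
    - [-1,-0.5,0,75,0]

```text
time: 3.68
tool_pos: [0.5735, 0.2566, 0.0254]
ee_rot: [3.141, 0.0, 2.792]
wrist_force: [1.1, 2.3, -1.3]
width: 0.04
```

Request:
step_arm:
  series:
    - [-1,0,0,-50,0]
    - [-1,0,0,-110,0]
    - [-1,0,0,-135,0]
    - [-1,-95,-198,-135,23]
    - [-1,-95,-198,-135,23]
    - [-1,-95,-198,-135,23]
    - [-1,-95,-198,-135,23]
    - [-1,-191,-396,-135,47]
    - [-1,-191,-396,-135,47]
    - [-1,-191,-396,-135,47]
    - [-1,-191,-396,-135,47]
    - [-1,-191,-396,-135,47]
    - [-1,-191,-396,-135,47]
    - [-1,-191,-396,-135,47]

```text
time: 5.42
tool_pos: [0.6173, -0.1796, 0.1602]
ee_rot: [-3.141, -0.001, 1.974]
wrist_force: [-0.2, 0.5, -3.6]
width: 0.0399
```

Run:
```python
from h import *
go(.6175,-.181,.16,113)
for n in('top','scene'):
    p=snap(n)
    for l in('wheel_base','shaft_top','seat','keeper_tab'):
        print(n,l,[(np.round(d['position'],4).tolist(),round(d['p'],2)) for d in models.pinpoint(p,l) if d['position'][1]<0][:2])
im=cv2.cvtColor(np.asarray(p['pixels']),cv2.COLOR_RGB2BGR)
cv2.imwrite('pics/a2.png',cv2.resize(im[200:320,85:245],(800,600),interpolation=cv2.INTER_CUBIC))
```

```text
t 5.42 pos [ 0.6173 -0.1796  0.1602] rot [-1.7999e+02 -5.0000e-02  1.1311e+02] F [-0.2  0.5 -3.6] T [-0.07  0.04  0.01] w 0.0399
shift mm -1.4 -0.4 0.2 turn 0.1
top wheel_base [([0.6173, -0.1787, 0.1364], 0.86)]
top shaft_top [([0.6129, -0.182, 0.1084], 0.76)]
top seat [([0.6145, -0.1864, 0.0618], 0.64)]
top keeper_tab [([0.5207, -0.1554, 0.1172], 0.6)]
scene wheel_base [([0.6175, -0.1795, 0.1371], 0.86)]
scene shaft_top [([0.6176, -0.1857, 0.1061], 0.71), ([0.6169, -0.1818, 0.0645], 0.44)]
scene seat [([0.6152, -0.1766, 0.0623], 0.71)]
scene keeper_tab []
```

View pics/a2.png

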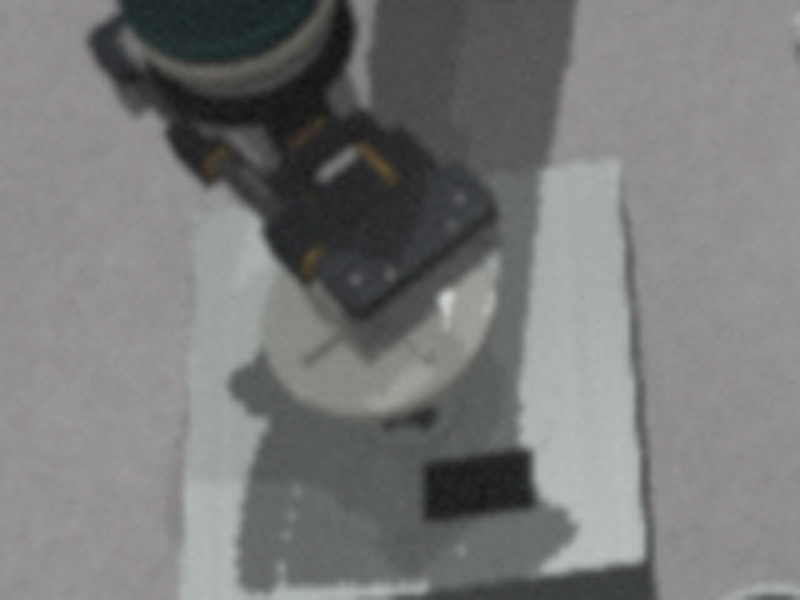

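The disc is held level and square over the feeder, at about (380,330) in the crop. Lowering over the cone.

Request:
step_arm:
  series:
    - [-1,-1.8,-1.4,10,0]
    - [-1,-1.8,-1.4,25,0]
    - [-1,-1.8,-1.4,31,0]
    - [-1,-1.8,-1.4,34,0]
    - [-1,-1.8,-1.4,37,0]
    - [-1,-1.8,-1.4,39,0]
    - [-1,-1.8,-1.4,39,0]

```text
time: 6.8
tool_pos: [0.6169, -0.1833, 0.1216]
ee_rot: [3.141, 0.0, 1.972]
wrist_force: [0.4, -0.6, -3.1]
width: 0.0399
```

Request:
step_arm:
  series:
    - [-1,0.7,0.3,1,0]
    - [-1,0.7,0.3,2.5,0]
    - [-1,0.7,0.3,4,0]
    - [-1,0.7,0.3,4,0]

```text
time: 7.3
tool_pos: [0.617, -0.1827, 0.1174]
ee_rot: [3.141, 0.0, 1.972]
wrist_force: [1.2, -1.0, -3.4]
width: 0.0399
```

Request:
step_arm:
  series:
    - [-1,0,0,2,0]
    - [-1,0,0,4,0]
    - [-1,0,0,5,0]
    - [-1,0,0,6,0]
    - [-1,0,0,6,0]

```text
time: 7.92
tool_pos: [0.6169, -0.1828, 0.1124]
ee_rot: [3.141, 0.001, 1.972]
wrist_force: [-0.7, -0.6, 2.0]
width: 0.0399
```

Contact is at TCP z 0.1124, which is the tooth ends, with about 5 N. Pressing a bit more and rocking.

Request:
step_arm:
  series:
    - [-1,0,0,1,2]
    - [-1,0,0,1,4]
    - [-1,0,0,1,6]
    - [-1,0,0,1,6]

```text
time: 8.43
tool_pos: [0.6174, -0.1827, 0.1123]
ee_rot: [3.14, 0.001, 1.866]
wrist_force: [-1.7, -0.7, 5.1]
width: 0.0399
```

Request:
step_arm:
  series:
    - [-1,0,0,0.5,-3]
    - [-1,0,0,0.5,-6]
    - [-1,0,0,0.5,-8]
    - [-1,0,0,0.5,-10]
    - [-1,0,0,0.5,-12]
    - [-1,0,0,0.5,-14]
    - [-1,0,0,0.5,-14]

```text
time: 9.3
tool_pos: [0.6181, -0.1824, 0.1124]
ee_rot: [3.138, 0.002, 2.111]
wrist_force: [0.1, 0.0, 5.4]
width: 0.0398
```

```bash
python3 -c "
from h import *
go(.617,-.182,.112,113)"
```

```text
t 9.3 pos [ 0.6181 -0.1824  0.1124] rot [1.7981e+02 1.4000e-01 1.2097e+02] F [0.1 0.  5.4] T [-0.04  0.15 -0.03] w 0.0398
shift mm 0.9 -0.7 0.4 turn 8.0
```

Request:
step_arm:
  series:
    - [-1,0,0,1,-1.5]
    - [-1,0,0,1,-3]
    - [-1,0,0,1,-4.5]
    - [-1,0,0,1,-6]
    - [-1,0,0,1,-7.5]
    - [-1,0,0,1,-9]
    - [-1,0,0,1,-10.5]
    - [-1,0,0,1,-12]
    - [-1,0,0,1,-13.5]
    - [-1,0,0,1,-15]

```text
time: 10.55
tool_pos: [0.6186, -0.1821, 0.1123]
ee_rot: [3.138, 0.004, 2.374]
wrist_force: [-1.3, 1.1, 7.9]
width: 0.0398
```

```bash
python3 -c "
from h import *
go(.617,-.182,.112,113)"
```

```text
t 10.55 pos [ 0.6186 -0.1821  0.1123] rot [179.78   0.24 136.01] F [-1.3  1.1  7.9] T [ 0.17  0.17 -0.12] w 0.0398
shift mm 1.2 -1.0 0.3 turn 23.0
```

No drop is expected in this range. The bore teeth have to enter the gaps between the shaft teeth, so the mesh angle is 22.5 + 45 = 67.5°, which is TCP yaw of about 157°. Continuing the turn.

Request:
step_arm:
  series:
    - [-1,0,0,-0.5,-4]
    - [-1,0,0,-0.5,-8]
    - [-1,0,0,-0.5,-12]
    - [-1,0,0,0,-13.5]
    - [-1,0,0,0,-15]
    - [-1,0,0,0,-16.5]
    - [-1,0,0,0,-18]
    - [-1,0,0,0,-19.5]
    - [-1,0,0,0,-21]
    - [-1,0,0,0,-21]

```text
time: 11.8
tool_pos: [0.6177, -0.1824, 0.1087]
ee_rot: [3.141, 0.001, 2.74]
wrist_force: [5.2, 0.1, -2.1]
width: 0.0398
```

```bash
python3 -c "
from h import *
go(.617,-.182,.112,113)"
```

```text
t 11.8 pos [ 0.6177 -0.1824  0.1087] rot [1.7994e+02 8.0000e-02 1.5702e+02] F [ 5.2  0.1 -2.1] T [ 0.14 -1.17  0.06] w 0.0398
shift mm 0.8 0.1 -3.3 turn 44.0
```

It dropped in: z 0.1087 with no vertical load, so it has meshed. Easing down and relieving the 5 N side load.

Request:
step_arm:
  series:
    - [-1,-0.9,0.4,1,0]
    - [-1,-0.9,0.4,2,0]
    - [-1,-0.9,0.4,3.5,0]
    - [-1,-0.9,0.4,5,0]
    - [-1,-0.9,0.4,5,0]

```text
time: 12.42
tool_pos: [0.6178, -0.1823, 0.1037]
ee_rot: [3.141, -0.0, 2.74]
wrist_force: [4.5, 1.7, -2.0]
width: 0.0399
```

```bash
python3 -c "
from h import *
go(.617,-.182,.0854,157)"
```

```text
t 12.43 pos [ 0.6178 -0.1823  0.1037] rot [ 1.7997e+02 -1.0000e-02  1.5700e+02] F [ 4.5  1.7 -2. ] T [ 0.29 -0.86  0.08] w 0.0399
shift mm 0.9 0.0 18.3 turn 0.0
```

Request:
step_arm:
  series:
    - [-1,-0.7,0.6,2,0]
    - [-1,-0.7,0.6,4,0]
    - [-1,-0.7,0.6,6,0]
    - [-1,-0.7,0.6,8,0]
    - [-1,-0.7,0.6,10,0]
    - [-1,-0.7,0.6,12,0]
    - [-1,-0.7,0.6,14,0]
    - [-1,-0.7,0.6,16,0]
    - [-1,-0.7,0.6,16,0]

```text
time: 13.55
tool_pos: [0.6183, -0.1823, 0.0874]
ee_rot: [-3.141, -0.001, 2.74]
wrist_force: [0.2, 0.7, -3.2]
width: 0.0398
```

```bash
python3 -c "
from h import *
go(.617,-.182,.0854,157)"
```

```text
t 13.55 pos [ 0.6183 -0.1823  0.0874] rot [-1.7999e+02 -6.0000e-02  1.5700e+02] F [ 0.2  0.7 -3.2] T [ 0.04 -0.16  0.02] w 0.0398
shift mm 1.3 -0.2 2.0 turn -0.0
```

Request:
step_arm:
  series:
    - [-1,0,0,1,0]
    - [-1,0,0,2,0]
    - [-1,0,0,3,0]
    - [-1,0,0,4,0]
    - [-1,0,0,4,0]

```text
time: 14.18
tool_pos: [0.6186, -0.1824, 0.0854]
ee_rot: [-3.141, 0.001, 2.74]
wrist_force: [-3.3, 0.7, 5.7]
width: 0.04
```

Seated at z 0.0854, as predicted, with a light 9 N contact. Releasing and rising.

Request:
step_arm:
  series:
    - [-1,0,0,-1.5,0]
    - [1,0,0,-1.5,0]
    - [1,0,0,-1.5,0]
    - [1,0,0,-1.5,0]
    - [1,0,0,-1.5,0]
    - [1,0,0,-30,0]
    - [1,0,0,-80,0]
    - [1,0,0,-110,0]
    - [1,180,0,-110,0]
    - [1,180,0,-110,0]
    - [1,180,0,-110,0]
    - [1,180,0,-110,0]
    - [1,180,0,-110,0]

```text
time: 15.8
tool_pos: [0.4538, -0.1123, 0.1947]
ee_rot: [3.141, 0.002, 2.74]
wrist_force: [0.3, 0.6, -0.2]
width: 0.0941
```

Run:
```python
from h import *
go(.617,-.182,.0854,157)
ims=[]
for n in('top','scene'):
    p=snap(n)
    for l in('wheel_base','keeper_tab','feeder'):
        print(n,l,[(np.round(d['position'],4).tolist(),round(d['p'],2),proj(p,d['position']).round().tolist()) for d in models.pinpoint(p,l) if d['position'][1]<0][:2])
    im=cv2.cvtColor(np.asarray(p['pixels']),cv2.COLOR_RGB2BGR)
    c=proj(p,[.575,-.17,.09]).astype(int); ims.append(cv2.resize(im[c[1]-48:c[1]+48,c[0]-32:c[0]+32],(400,600),interpolation=cv2.INTER_CUBIC)); print(c)
cv2.imwrite('pics/a3.png',np.hstack(ims))
```

```text
t 15.8 pos [ 0.4538 -0.1123  0.1947] rot [1.7999e+02 1.3000e-01 1.5700e+02] F [ 0.3  0.6 -0.2] T [-0.01  0.    0.01] w 0.0941
shift mm -177.5 -0.4 109.3 turn 0.0
top wheel_base [([0.613, -0.1844, 0.0613], 0.71, [404.0, 187.0])]
top keeper_tab []
top feeder [([0.6182, -0.1822, -0.0021], 0.66, [396.0, 188.0])]
[401 201]
scene wheel_base [([0.6176, -0.1831, 0.0598], 0.87, [167.0, 282.0])]
scene keeper_tab [([0.5267, -0.1565, 0.1208], 0.77, [162.0, 233.0]), ([0.7988, -0.0703, 0.0017], 0.53, [241.0, 343.0])]
scene feeder [([0.6205, -0.1795, -0.0023], 0.78, [174.0, 294.0])]
[164 258]
```

View pics/a3.png

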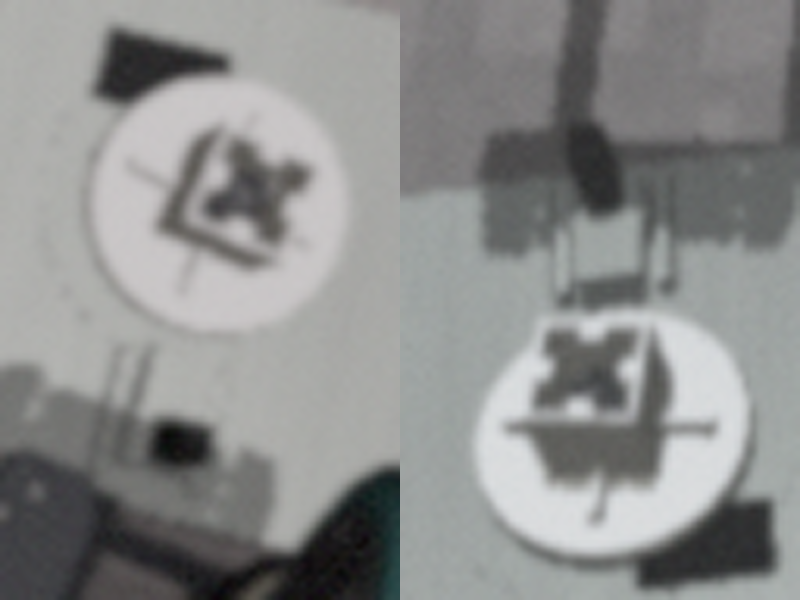

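The wheel sits flat on the shoulder with the shaft teeth showing in the bore. The keeper tab is at left crop (185,440), still back. Next I'll push the keeper from behind with closed fingers.

Request:
step_arm:
  series:
    - [-1,-53,-17,0,-7]
    - [-1,-53,-17,0,-7]
    - [-1,-53,-17,0,-7]
    - [-1,-53,-17,0,-7]
    - [-1,-53,-17,0,-7]
    - [-1,-53,-17,50,-7]
    - [-1,-53,-17,90,-7]
    - [-1,-53,-17,103,-7]
    - [-1,-53,-17,103,-7]

```text
time: 17.32
tool_pos: [0.4949, -0.1481, 0.0911]
ee_rot: [3.141, -0.001, 2.862]
wrist_force: [0.9, -0.0, -0.5]
width: 0.0074
```

Run:
```python
from h import *
go(.6183-.091*.9613,-.1824+.091*.2756,.092,164)
p=snap('top');q=snap('scene'); ims=[]
for p in(p,q):
    im=cv2.cvtColor(np.asarray(p['pixels']),cv2.COLOR_RGB2BGR)
    c=proj(p,[.53,-.157,.11]).astype(int); ims.append(cv2.resize(im[c[1]-36:c[1]+36,c[0]-24:c[0]+24],(400,600),interpolation=cv2.INTER_CUBIC))
cv2.imwrite('pics/a4.png',np.hstack(ims))
```

```text
t 17.32 pos [ 0.4949 -0.1481  0.0911] rot [ 1.7999e+02 -3.0000e-02  1.6401e+02] F [ 0.9 -0.  -0.5] T [0.01 0.01 0.  ] w 0.0074
shift mm -37.1 1.0 -0.9 turn 0.0
```

View pics/a4.png

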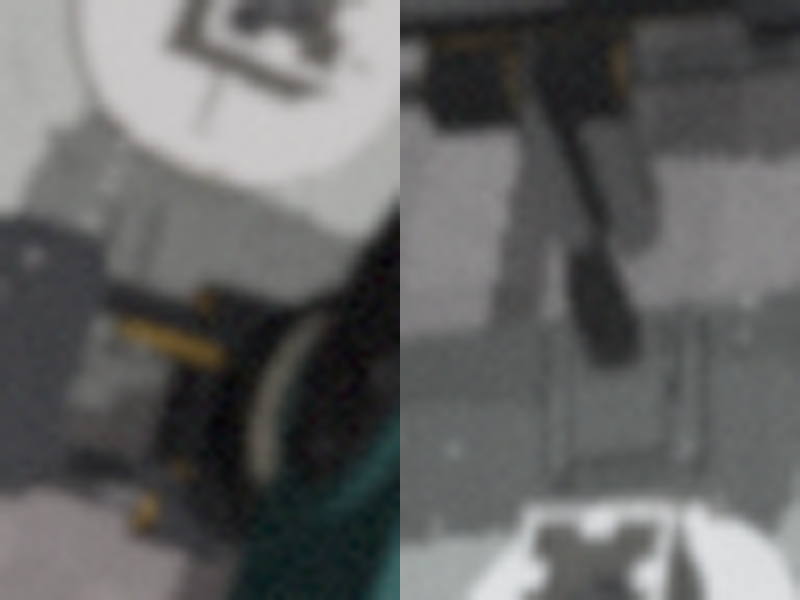

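The fingers stand behind the tab (right crop, tab at (605,310)) and are roughly centred on it. Pushing along the slide.

Request:
step_arm:
  series:
    - [-1,-4,0.3,0,0]
    - [-1,-8,0.5,0,0]
    - [-1,-12,0.5,0,0]
    - [-1,-16,0.7,0,0]
    - [-1,-20,0.7,0,0]
    - [-1,-24,1,0,0]
    - [-1,-28,1,0,0]
    - [-1,-32,1,0,0]
    - [-1,-32,1,0,0]

```text
time: 18.55
tool_pos: [0.5268, -0.1562, 0.0908]
ee_rot: [3.141, 0.001, 2.862]
wrist_force: [-1.4, 0.6, 0.5]
width: 0.0009
```

```bash
python3 -c "
from h import *
go(.6183-.091*.9613,-.1824+.091*.2756,.092,164)"
```

```text
t 18.55 pos [ 0.5268 -0.1562  0.0908] rot [1.7998e+02 5.0000e-02 1.6400e+02] F [-1.4  0.6  0.5] T [ 0.13  0.12 -0.05] w 0.0009
shift mm -4.2 0.0 -1.2 turn 0.0
```

Request:
step_arm:
  series:
    - [-1,-1.5,0,0,0]
    - [-1,-3,0,0,0]
    - [-1,-4.5,0,0,0]
    - [-1,-6,0,0,0]
    - [-1,-6,0,0,0]

```text
time: 19.18
tool_pos: [0.5275, -0.1564, 0.0908]
ee_rot: [3.141, -0.011, 2.862]
wrist_force: [-13.8, 3.5, 9.4]
width: 0.0003
```

It stopped at about 14 N. Backing off to see whether the keeper is fully in.

Request:
step_arm:
  series:
    - [-1,5,0,0,0]
    - [-1,20,0,0,0]
    - [-1,30,0,-20,0]
    - [-1,30,0,-80,0]
    - [-1,60,0,-130,0]
    - [-1,120,0,-130,0]
    - [-1,150,0,-130,0]
    - [-1,150,0,-130,0]

```text
time: 20.18
tool_pos: [0.3869, -0.1163, 0.2216]
ee_rot: [-3.141, 0.004, 2.862]
wrist_force: [-0.6, 0.5, 0.1]
width: 0.0004
```

Run:
```python
from h import *
go(.5,-.15,.0854,164)
ims=[]
for n in('top','scene'):
    p=snap(n)
    print(n,[(np.round(d['position'],4).tolist(),round(d['p'],2)) for l in('keeper_tab','wheel_base') for d in models.pinpoint(p,l) if d['position'][1]<0 and d['position'][2]>.03][:3])
    a=np.radians(-16);s=np.array([.6183,-.1824])
    print({k:proj(p,[s[0]-k/1e3*np.cos(a),s[1]-k/1e3*np.sin(a),.12]).round(1).tolist() for k in(75,99)})
    im=cv2.cvtColor(np.asarray(p['pixels']),cv2.COLOR_RGB2BGR)
    c=proj(p,[.57,-.165,.1]).astype(int); print(c); ims.append(cv2.resize(im[c[1]-48:c[1]+48,c[0]-32:c[0]+32],(400,600),interpolation=cv2.INTER_CUBIC))
cv2.imwrite('pics/a5.png',np.hstack(ims))
```

```text
t 20.18 pos [ 0.3869 -0.1163  0.2216] rot [-179.97    0.21  163.97] F [-0.6  0.5  0.1] T [ 0.01 -0.03 -0.01] w 0.0004
shift mm -118.0 -1.2 136.2 turn -0.0
top [([0.5415, -0.1606, 0.1186], 0.54), ([0.6151, -0.1836, 0.0651], 0.66)]
{75: [401.8, 213.5], 99: [398.9, 223.6]}
[400 203]
scene [([0.549, -0.1625, 0.1185], 0.62), ([0.6162, -0.1855, 0.0615], 0.9), ([0.5471, -0.1631, 0.1224], 0.24)]
{75: [162.4, 240.2], 99: [162.8, 231.4]}
[165 253]
```

View pics/a5.png

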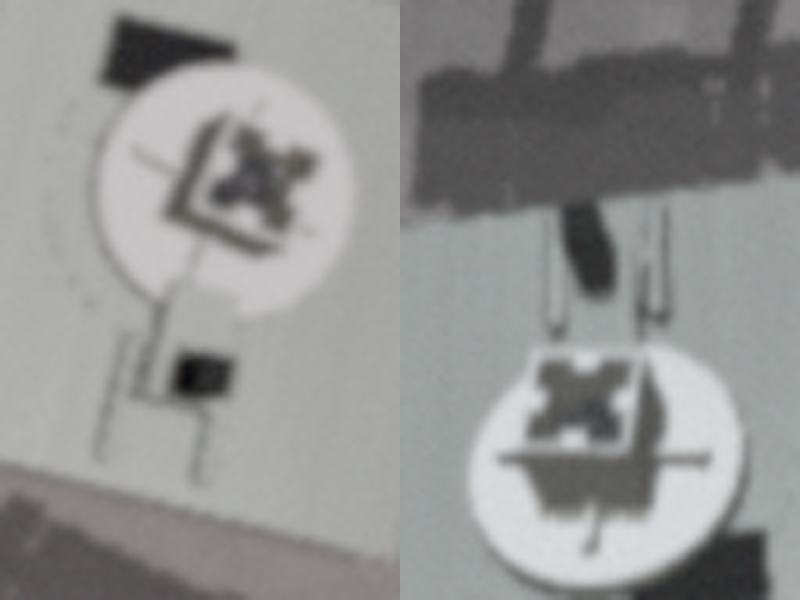

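The tongue now overlaps the rim (left crop, about (200,300)). The tab's detected position averages 75 mm from the axis, so the keeper is fully in. Handing in.

```bash
python3 -c "
from bench import robot
print(robot.close_job())"
```

```text
the job is handed in; nothing more can be done
None
```

The star wheel is fitted, the keeper is slid fully in, and the job was handed in after about 20 s with the arm clear of everything.

- **Wheel:** I took the white wheel with the square hub and toothed bore from the tray and lowered it onto the shaft. I rocked it under a press of about 10 N until it dropped into mesh, at about 67° in world yaw. My first sweep covered the wrong range, because I aimed the bore teeth at the shaft teeth instead of the gaps between them. That sweep only rubbed the tooth ends lightly.
- **Seating:** I eased it home until it stopped at the expected height (tool z 0.0854 m) with about 9 N of contact. The final pictures show it flat, with the shaft teeth visible in the bore.
- **Keeper:** I pushed it from behind with closed fingers until it stopped, at 14–17 N in the readings. The pictures show the tongue over the rim. The detected tab position averages 75 mm from the axis, which is fully in, though the two cameras disagreed by about 8 mm along the slide.
- **Everything else:** I never deliberately touched the spare wheel or the bystanders. I did not check their positions again at the end.

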